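# Roll a bar blank into the V-block

### The job

Roll the long aluminium bar along the plank, pushing it by its side with the fingers, until it drops into the V-block; then push its free end so that it slides along the V until it is fully home against the end stop. Do not grip it or pick it up, and leave everything else where it is.

Things in the scene. Friction and masses are not known exactly. Their poses are not given: they have to be found in the camera images.
- bar: The bar to load: plain round aluminium, 36 mm diameter, 120 mm long, about 0.33 kg, lying on the plank within 0.22 rad of the V's direction. Origin at its middle, on its axis; x runs along it, y and z turn as it rolls. Its axis is at z = 0.057 on the plank. Let go of, it rolls on only a few mm; in the V it slides easily. Rolled straight across it drops into the V 20 to 45 mm short of the stop.
- jig: Drilling jig, fixed: a base board with a steel V-block and, beside it, a wooden loading plank; both tops are level, 39 mm above the table. Origin at table level under the middle of the V-block; x runs along the V towards the end stop, y from the V to the plank, z up. V-block x -75 to +75, y -25 to +25 mm.
- v_seat (a point): The middle of the V's length, at the height of the bar's axis when it is seated (z = 0.0465, 7.5 mm above the V-block's top). Axes as the jig's. The V is 90 degrees, 36 mm wide, 18 mm deep: the lip on the plank's side is 18 mm from here along +y. The bar fully home has its middle 15 mm from here along +x, on the V's axis.
- stop_face (a point): The middle of the end stop's face, where the end of the bar comes to rest; axes as the jig's. The stop is an upright dark steel plate across the +x end of the V, 50 mm wide, 6 mm thick, rising 18 mm above the V-block's top. The other end of the V is open.
- plank_top (a point): The middle of the plank's top; axes as the jig's. The plank is 330 mm long (x) and 190 mm across (y); its edge meets the V-block's flat land, level with it.
- paint_jar: Small paint jar, 32 mm in diameter, 42 mm tall, standing on the plank near its +x end, clear of the bar's way. Origin at the centre of its underside. Not to be disturbed.
- offcut: Short offcut of the same bar, 36 mm in diameter, 34 mm tall, standing on its end on the plank near its +x end, clear of the bar's way. Origin at the centre of its underside. Not to be disturbed.
- square: Small steel try square, 45 by 66 mm, 10 mm thick, lying flat on the plank at its -x end. Origin at the middle of the underside of its stock (which runs along its x). Not to be disturbed.
- mug: White mug, 82 mm in diameter, 95 mm tall, on the table beyond the V-block's side of the jig. Origin at the centre of its underside. Not to be disturbed.
- glue_pot: White glue pot with a yellow band, 68 mm in diameter, 75 mm tall, on the table on the same side as the mug. Origin at the centre of its underside. Not to be disturbed.
- glue_gun: Blue hot-glue gun lying on its side, about 160 by 125 mm, 30 mm thick, on the table beyond the plank's side of the jig. Origin under the middle of its barrel. Not to be disturbed.
- cottage: Model brick cottage, about 90 mm square and 90 mm tall, on the table beyond the plank's side of the jig. Origin at the centre of its underside. Not to be disturbed.
Not all that is in view belongs to the job. Several things have the shape of the bar; the one meant has the colours described above.

How it is judged:
By the outcome, as a careful person would: the job done as asked, in the order asked, and still so for the second after the job is handed in, with the robot touching nothing.
It also fails if it takes over 48 s, if anything falls off the work surface, if the arm or the gripper's body presses on something with over 40 N, if the wrist force passes 120 N, or if a joint passes its speed limit or range.

### The arm

A 6-joint arm with a two-finger parallel gripper is mounted at the origin on the work surface. World frame = base frame: x ahead of the robot, y to its left, z up, the work surface at z = 0. Lengths are in m, angles in rad, forces in N, time in s.
With the tool pointing down it reaches from about 0.225 to 0.875 m from the base axis. Payload 3.4 kg.
Tool frame: the origin (TCP) lies midway between the tips of the shut fingers; the grasp point (between the pads) lies 19 mm behind it; z points along the fingers, y is the line along which they close (so a half turn about z gives the same grasp; the last joint's range is limited). The gripper opens to 85 mm and grips with 20 to 120 N. Pads are 22 mm wide; open, the fingers measure 114 mm over their backs; the gripper's body (76 mm by 85 mm) begins 54 mm behind the grasp point. The pads swing forward as they close: fully open they stand 13 mm farther back than shut.
Start: joints at [1.196, 0.276, 1.505, -0, 1.361, -0.121], TCP at [0.144, 0.557, 0.231] pointing down, gripper open.
Joint ranges: [-2.89, 2.89], [-0.75, 2.08], [0.22, 2.7], [-1.18, 4.32], [0.11, 2.71], [-2.7, 2.7]. Speed limits (rad/s): [2.57, 2.57, 3.14, 3.14, 3.14, 3.14].

### API

Orientations are given as a unit quaternion [w, x, y, z].
In Python, from rig import * gives the robot as it stands.
- The arm moves only by the tool apply_moves, never from a script. Its argument "steps" is one flat list of numbers, 4 for each row, row after row: the shift along the world's x, y, z in cm, then the turn about the world's z in degrees. A call has 1 to 8 rows; each row is the pose to reach, as a shift and turn from the pose commanded when the call began; what a row does not reach only later rows make up. A row lasts 1/12 s, in which the tool goes at most 41.7 mm and 7.16 degrees, less where a joint would pass 70% of its speed; a pose out of reach is approached as far as the arm can. A call with a gripper value outside its range is refused whole. "jaw" is the closure in counts, from 0 (fully open) to 255 (shut), set as the call begins (left out, the last holds). The fingers move at their own pace and stop on an object; "newtons" is the grip in N (left out, the last holds). Time passes only in rows, so rows that repeat a pose let the fingers close. It gives the time, the measured TCP pose, the force, the opening and the grip force at its end, in the units of the state.
- get_state(): the state, without advancing time (a new reading comes with each control period).
- get_image(name): name is "scene" or "side" or "wrist"; returns the picture (400x640x3 uint8, red, green, blue); there is no depth.
- calibration(name): a dict with "fx", "fy", "cx", "cy" (pixels), "xyz" and "rotation" of the camera in the world. Camera axes: x right, y up, looking along -z (the intrinsics and any distortion apply to the point x, -y, -z); pixel columns grow to the right and rows downward; lengths in m; the calibration is good to about 2 mm. A picture is of the moment at which its call begins: read the wrist's pose just before it. calibration takes no time and is no camera call; for the wrist camera it gives the pose at the moment of the call.
- sign_off(): hands the job in; it is judged then, once.
The state is a dict: "clock": time; "qpos": joint angles; "qd": joint speeds; "effort": joint torques, N m; "position": TCP position; "ee_rot": TCP orientation; "contact_force": force on the tool from outside, world axes, zero at the start; "moment": the same for the moment, N m; "width": finger opening in m; "gripper_force": force on a finger pad.
Only numpy, scipy, OpenCV 4.12 (cv2) and the standard library are available. Lean on these libraries where they do the work, as an engineer would, in place of code of your own. Each camera call takes 0.05 s, during which the arm holds its last target. There are 200 camera calls.

## Working session

There is one attempt and no reset: what is moved stays moved. The work goes in short steps, Python scripts to look and compute and a tool call to move; the robot and the scene stay as the last step left them, time stands still between calls to the robot, and variables do not carry over. Pictures are saved under pics/ and viewed, at most 10 in all, crops included, and the job is handed in when it is done.

Besides the shell and the picture viewer there is one more tool, called as name(argument=value, ...), one argument or row to a line, values as JSON. apply_moves: Moves the arm, as the interface text tells. Its arguments: {"type":"object","properties":{"steps":{"type":"array","items":{"type":"number"}},"jaw":{"type":"number"},"newtons":{"type":"number"}},"required":["steps"]}

```bash
mkdir -p pics
python3 - <<'E'
from rig import *
import cv2
for n in ("scene","side"):
    c=calibration(n); print(n,c)
    cv2.imwrite(f"pics/{n}0.png",get_image(n)[:,:,::-1])
print(get_state())
E
```

```text
scene {'fx': 503.79204817921595, 'fy': 503.79204817921595, 'cx': 310.17104022479725, 'cy': 197.53585063550423, 'xyz': array([ 1.11304057, -0.18285653,  1.13386447]), 'rotation': array([0.7745396 , 0.21771111, 0.15461618, 0.573397  ])}
side {'fx': 461.67955262627197, 'fy': 461.67955262627197, 'cx': 308.2311675768813, 'cy': 201.53277188305884, 'xyz': array([ 0.27993312, -0.73793366,  0.96941453]), 'rotation': array([ 0.92745648,  0.34969357, -0.04349776, -0.12508731])}
{'clock': 0.1, 'qpos': array([ 1.19600259e+00,  2.76532899e-01,  1.50603900e+00,  1.29776532e-05,
        1.36072189e+00, -1.21002209e-01]), 'qd': array([ 0.0002429 , -0.00203572, -0.00071195,  0.00225588, -0.00159074,
        0.00111571]), 'effort': array([ 1.59248215e-03, -4.17702627e+01, -2.46406066e+01, -1.56341403e-04,
        5.94732701e-03,  3.28105637e-05]), 'position': array([0.14418836, 0.55611767, 0.23051264]), 'ee_rot': array([-2.14852534e-04,  1.26556783e-01,  9.91959000e-01, -8.23011092e-04]), 'contact_force': array([ 0.40897971, -0.29587952, -0.57338682]), 'moment': array([-0.03488824, -0.03718638, -0.02308748]), 'gripper_force': 0.0, 'width': 0.08542554944331572}
```

View pics/scene0.png

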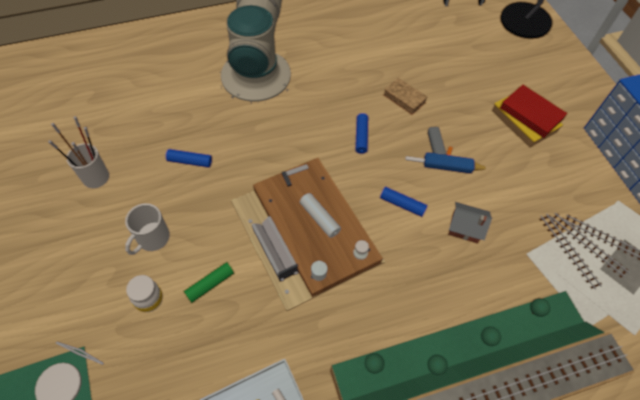

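View pics/side0.png

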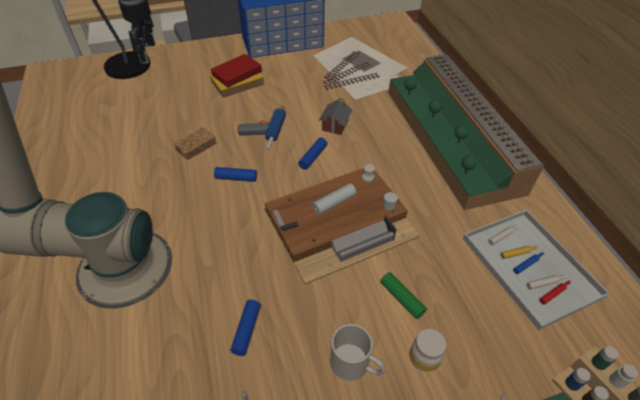

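Candidates, by scene pixel: blue bars (189,158), (362,133) and (403,201), green bar (209,282), and the bare aluminium bar on the plank (320,215). The last matches the description. The V is at (275,248), with its dark stop near (290,270). Next is a close crop to check the choice.

```bash
cat > h.py <<'E'
from rig import *
import numpy as np, cv2
from scipy.spatial.transform import Rotation as R
def ray(n,uv,c=None):
    c=c or calibration(n); w,x,y,z=c["rotation"]
    d=np.array([(uv[0]-c["cx"])/c["fx"],-(uv[1]-c["cy"])/c["fy"],-1.])
    return np.array(c["xyz"]),R.from_quat([x,y,z,w]).apply(d)
def onz(n,uv,z,c=None):
    o,d=ray(n,uv,c); return o+d*(z-o[2])/d[2]
def proj(n,p,c=None):
    c=c or calibration(n); w,x,y,z=c["rotation"]
    q=R.from_quat([x,y,z,w]).inv().apply(np.array(p)-c["xyz"])
    return np.array([c["cx"]+c["fx"]*q[0]/-q[2],c["cy"]-c["fy"]*q[1]/-q[2]])
E
python3 - <<'E'
import cv2,numpy as np
a=cv2.imread("pics/scene0.png")[150:310,225:390]; b=cv2.imread("pics/side0.png")[155:285,255:425]
f=lambda i,k:cv2.resize(i,None,fx=k,fy=k,interpolation=cv2.INTER_CUBIC)
a=f(a,3.6)[:576]; cv2.imwrite("pics/c1.png",a); b=f(b,4.4); cv2.imwrite("pics/c2.png",b)
E
```

```text
(no output)
```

View pics/c1.png

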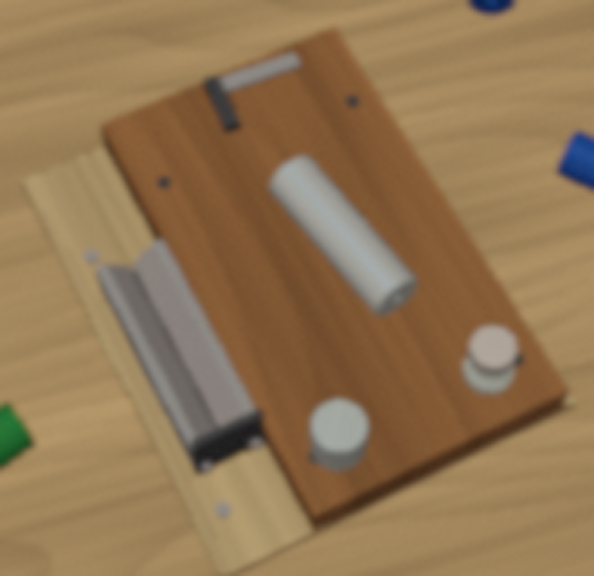

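View pics/c2.png

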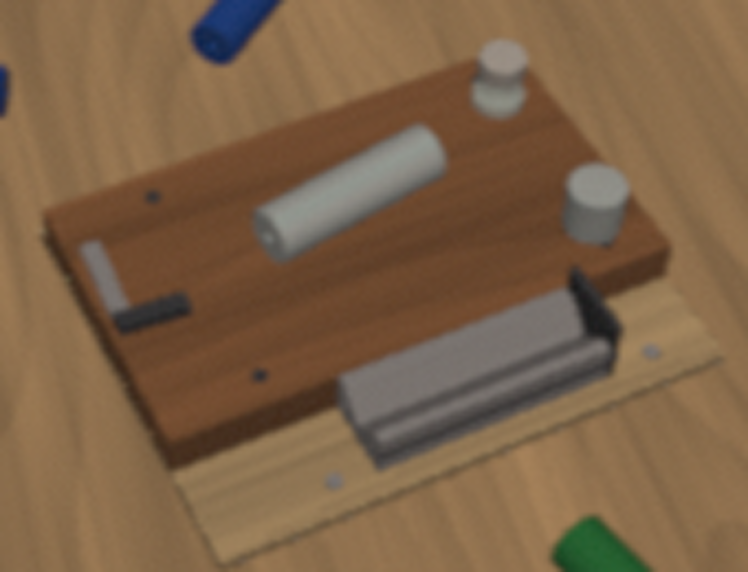

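The crops show the plain grey bar lying on the plank. The offcut is at crop (338,430), the jar at (490,355) and the square at (245,85). The V has its stop at its lower-right end.

```bash
cat > fit.py <<'E'
from h import *
S=lambda u,v:(u/3.6+225-.36,v/3.6+150-.36); D=lambda u,v:(u/4.4+255-.39,v/4.4+155-.39)
z=.039
# order: (-x,V side),(-x,far),(+x,far),(+x,V side)
sc=[onz("scene",S(*p),z)[:2] for p in [(103,127),(338,30),(567,390),(316,516)]]
sd=[onz("side",D(*p),z)[:2] for p in [(172,446),(46,214),(522,60),(669,250)]]
M=np.array([(-165,-95),(-165,95),(165,95),(165,-95)])/1000
def rig2(P,Q):
    P=np.array(P);Q=np.array(Q);p=P-P.mean(0);q=Q-Q.mean(0)
    a=np.arctan2((p[:,0]*q[:,1]-p[:,1]*q[:,0]).sum(),(p*q).sum())
    Rm=np.array([[np.cos(a),-np.sin(a)],[np.sin(a),np.cos(a)]])
    return a,Rm,Q.mean(0)
for n,Q in(("scene",sc),("side",sd)):
    a,Rm,c=rig2(M,Q); print(n,a,c,np.round(np.array(Q)-(M@Rm.T+c),4).tolist())
a,Rm,c=rig2(np.vstack([M,M]),np.vstack([sc,sd])); print(a,c)
pl=lambda p:np.round((Rm.T@(p[:2]-c))*1000,1)
print("V -x end",pl(onz("scene",S(100,270),z)),pl(onz("scene",S(160,240),z)),pl(onz("side",D(342,380),z)), pl(onz("side",D(377,440),z)))
print("stop top", [pl(onz("scene",S(*p),.057)) for p in [(258,412),(195,445)]],[pl(onz("side",D(*p),.057)) for p in [(575,270),(618,328)]])
# bar outline masks
for n,(x0,y0,x1,y1) in (("scene",(293,188,345,240)),("side",(308,178,362,218))):
    im=get_image(n)[y0:y1,x0:x1]; hsv=cv2.cvtColor(im,cv2.COLOR_RGB2HSV)
    m=((hsv[...,1]<75)&(hsv[...,2]>70)).astype(np.uint8)
    k,l,st,ce=cv2.connectedComponentsWithStats(m); i=1+np.argmax(st[1:,4])
    r=cv2.minAreaRect(np.argwhere(l==i)[:,::-1].astype(np.float32)); b=cv2.boxPoints(r)+[x0,y0]
    print(n,st[i],b.round(1).tolist()); cen=ce[i]+[x0,y0]
    print(" centroid->z.057",pl(onz(n,cen,.057)),onz(n,cen,.057), [pl(onz(n,q,.057)).tolist() for q in b])
print(get_state()["clock"])
E
python3 fit.py
```

```text
scene 0.17880584113692097 [0.55412711 0.01458251] [[0.0013, 0.0007], [0.0026, 0.0001], [-0.0025, -0.002], [-0.0015, 0.0012]]
side 0.16228606068411686 [0.552898   0.01009303] [[0.0025, 0.0015], [0.0005, -0.0006], [-0.0, -0.0067], [-0.003, 0.0058]]
0.17056664640938324 [0.55351255 0.01233777]
V -x end [ -56.9 -141.8] [-59.8 -95.6] [-58.8 -94.6] [ -59.9 -139.5]
stop top [array([ 92.4, -94.8]), array([  94.8, -140.5])] [array([ 92.9, -93.4]), array([  92.7, -140.4])]
scene [  7   5  41  44 736] [[297.0, 200.3], [308.2, 190.4], [341.9, 228.9], [330.6, 238.7]]
 centroid->z.057 [ 0.7 13.4] [0.5518763  0.02568931 0.057     ] [[-60.7, -18.0], [-73.9, 20.0], [59.3, 43.4], [70.4, 6.7]]
side [  5   5  43  32 620] [[310.3, 203.3], [351.2, 180.9], [357.8, 192.9], [317.0, 215.4]]
 centroid->z.057 [ 1.8 16.5] [0.55248067 0.02891264 0.057     ] [[-62.0, 27.4], [73.5, 53.3], [68.2, 6.3], [-64.1, -17.1]]
0.2
```

apply_moves(
  steps=[20, -24.5, -3, -28, 39.3, -48.7, -5, -55.4, 39.3, -48.7, -5, -55.4, 39.3, -48.7, -5, -55.4, 39.3, -48.7, -5, -55.4, 39.3, -48.7, -5, -55.4, 39.3, -48.7, -5, -55.4, 39.3, -48.7, -5, -55.4],
  jaw=0,
)

```text
clock: 0.87
position: [0.3538, 0.2964, 0.2044]
ee_rot: [0.0, 0.575, 0.818, 0.0]
contact_force: [0.8, 0.5, -0.5]
width: 0.085
gripper_force: 0.0
```

apply_moves(
  steps=[16, -20, -1, 0, 16, -20, -1, 0, 16, -20, -1, 0, 16, -20, -1, 0, 16, -20, -1, 0, 16, -20, -1, 0, 16, -20, -1, 0, 16, -20, -1, 0],
)

```text
clock: 1.53
position: [0.5147, 0.0959, 0.1939]
ee_rot: [0.0, 0.575, 0.818, -0.0]
contact_force: [-0.8, 0.0, 0.2]
width: 0.086
gripper_force: 0.0
```

Run:
```python
from h import *
c=calibration("wrist"); im=get_image("wrist")
cv2.imwrite("pics/w1.png",im[:,:,::-1]); print(c)
np.save("w1.npy",c,allow_pickle=True)
```

```text
{'fx': 316.1079810971544, 'fy': 316.1079810971544, 'cx': 323.0326019973795, 'cy': 195.30132225919021, 'xyz': array([0.48822463, 0.17111313, 0.33721224]), 'rotation': array([ 0.97284852, -0.15473215, -0.02753255,  0.16989904])}
```

View pics/w1.png

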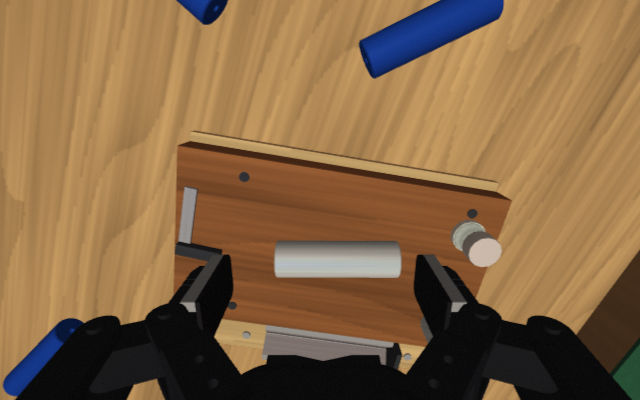

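The wrist view shows the bar at (275..402, 240..278), parallel to the finger line, with the plank's far edge running (180,147)-(510,200) and the V edge (273,328)-(388,347). I'll compute from these.

Run:
```python
from h import *
c=np.load("w1.npy",allow_pickle=True).item(); im=cv2.imread("pics/w1.png")
hsv=cv2.cvtColor(im,cv2.COLOR_BGR2HSV)[225:295,255:415]
m=((hsv[...,1]<80)&(hsv[...,2]>80)).astype(np.uint8)
k,l,st,ce=cv2.connectedComponentsWithStats(m); i=1+np.argmax(st[1:,4])
r=cv2.minAreaRect(np.argwhere(l==i)[:,::-1].astype(np.float32)); b=cv2.boxPoints(r)+[255,225]; print(b.round(1).tolist())
W=[onz("wrist",q,.057,c)[:2] for q in b]; cen=np.mean(W,0); print("bar",cen,[float(np.linalg.norm(W[j]-W[j-1])) for j in range(4)])
v=W[2]-W[1]; v2=W[1]-W[0]; v=max((v,v2),key=np.linalg.norm); print("yaw",np.arctan(v[1]/v[0]))
e=[onz("wrist",q,.039,c)[:2] for q in [(180,147),(510,200),(273,328),(388,347)]]
for a,d in((0,1),(2,3)): print(e[a],e[d],np.arctan2(*(e[d]-e[a])[::-1]))
a=.171; Rm=np.array([[np.cos(a),-np.sin(a)],[np.sin(a),np.cos(a)]])
C=np.array([.5535,.0123]); print("plank coords",[(Rm.T@(p-C)*1000).round(1).tolist() for p in e+[cen]])
print("Vmid",C+Rm@[.0165,-.119])
```

```text
[[274.0, 242.0], [401.0, 242.0], [401.0, 277.0], [274.0, 277.0]]
bar [0.55613063 0.02621165] [0.039437148220781953, 0.12444417571294909, 0.039527405902209135, 0.1293588483411582]
yaw 0.3454576503997583
[0.37809639 0.07898155] [0.69873317 0.13816946] 0.1825400309903509
[ 0.52182503 -0.09089067] [ 0.65717519 -0.07120872] 0.14440288263591355
plank coords [[-161.5, 95.6], [164.5, 99.3], [-48.8, -96.3], [88.0, -99.9], [5.0, 13.3]]
Vmid [ 0.59000932 -0.10215663]
```

apply_moves(
  steps=[2.4, -2.5, -4, 0, 2.4, -2.5, -8, 0, 2.4, -2.5, -11, 0, 2.4, -2.5, -13, 0, 2.4, -2.5, -14.5, 0, 2.4, -2.5, -15.5, 0, 2.4, -2.5, -15.8, 0, 2.4, -2.5, -15.8, 0],
)

```text
clock: 2.25
position: [0.5363, 0.0743, 0.0363]
ee_rot: [-0.0, 0.573, 0.82, -0.0]
contact_force: [0.5, -0.9, 0.6]
width: 0.0857
gripper_force: 0.0
```

Run:
```python
from h import *
a=get_image("scene")[150:310,225:390,::-1]; b=get_image("side")[155:285,255:425,::-1]
f=lambda i,w:cv2.resize(i,(w,400),interpolation=cv2.INTER_CUBIC)
cv2.imwrite("pics/p1.png",np.hstack([f(a,400),f(b,400)]))
```

```text
(no output)
```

View pics/p1.png

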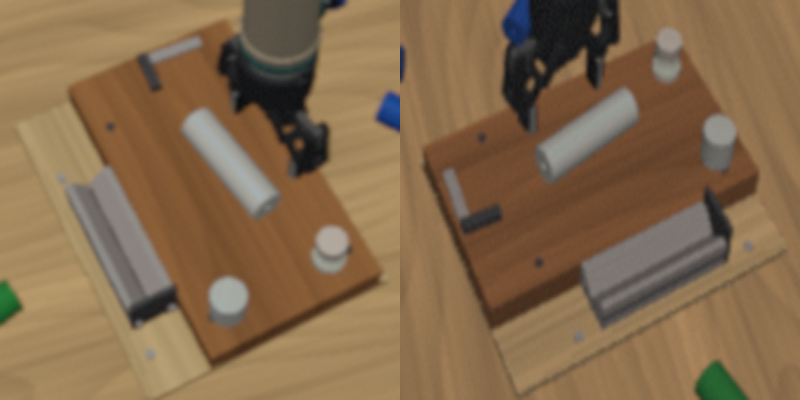

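apply_moves(
  steps=[0.17, -0.47, 0, 0, 0.34, -0.94, 0, 0, 0.5, -1.41, 0, 0, 0.7, -1.88, 0, -0.5, 0.85, -2.35, 0, -1.5, 1.0, -2.8, 0, -2.7, 1.15, -3.3, 0, -4, 1.3, -3.8, 0, -5],
)

```text
clock: 3.02
position: [0.5503, 0.0345, 0.0364]
ee_rot: [-0.0, 0.609, 0.793, -0.0]
contact_force: [0.5, 0.4, 0.2]
width: 0.0851
gripper_force: 0.1
```

```bash
cat > bar.py <<'E'
from h import *
import sys
C=np.array([.5535,.0123]); a=.171; Rm=np.array([[np.cos(a),-np.sin(a)],[np.sin(a),np.cos(a)]])
Vm=C+Rm@[.0165,-.119]
z=float(sys.argv[1])
for n in ("scene","side"):
    im=get_image(n); cv2.imwrite(f"pics/last_{n}.png",im[:,:,::-1]); hsv=cv2.cvtColor(im,cv2.COLOR_RGB2HSV)
    m=((hsv[...,1]<75)&(hsv[...,2]>95)).astype(np.uint8)
    poly=np.array([proj(n,[*(Vm+Rm@q),.05]) for q in np.array([(-85,-30),(62,-30),(62,170),(-85,170)])/1000])
    R_=np.zeros_like(m); cv2.fillPoly(R_,[poly.astype(np.int32)],1)
    k,l,st,ce=cv2.connectedComponentsWithStats(m*R_); i=1+np.argmax(st[1:,4])
    b=cv2.boxPoints(cv2.minAreaRect(np.argwhere(l==i)[:,::-1].astype(np.float32)))
    W=np.array([Rm.T@(onz(n,q,z)[:2]-Vm)*1000 for q in b])
    s=sorted([W[1]-W[0],W[2]-W[1]],key=np.linalg.norm)
    print(n,st[i,4],"Vcoords centre",W.mean(0).round(1),"len",np.linalg.norm(s[1]).round(),np.linalg.norm(s[0]).round(),"yaw",round(float(np.arctan(s[1][1]/s[1][0])),3))
s=get_state(); p=Rm.T@(s["position"][:2]-Vm)*1000; print("TCP V",p.round(1),s["clock"],s["contact_force"].round(1))
E
python3 bar.py .057
```

```text
scene 1133 Vcoords centre [-9.2 -2.9] len 151.0 55.0 yaw -0.007
side 683 Vcoords centre [-13.3  -0.9] len 148.0 38.0 yaw 0.013
TCP V [-15.7 141. ] 3.1167 [-0.3 -0.8 -0.3]
```

```bash
sed -i 's/(-85,-30),(62,-30)/(-90,Y0),(90,Y0)/; s/(62,170),(-85,170)/(75,170),(-90,170)/; s/^z=.*/z=float(sys.argv[1]); Y0=float(sys.argv[2])/' bar.py; python3 bar.py .057 28
```

```text
scene 748 Vcoords centre [-13.  101.1] len 135.0 40.0 yaw 0.16
side 595 Vcoords centre [ -7.2 102.7] len 137.0 45.0 yaw 0.174
TCP V [-16.  141.8] 3.2167 [-0.8 -0.2  0.6]
```

apply_moves(
  steps=[0.1, -0.3, 0, -1.5, 0.2, -0.6, 0, -3, 0.3, -0.9, 0, -4.5, 0.4, -1.2, 0, -5, 0.5, -1.5, 0, -5, 0.6, -1.8, 0, -5, 0.65, -2.05, 0, -5, 0.7, -2.3, 0, -5],
)

```text
clock: 3.88
position: [0.5573, 0.0118, 0.0365]
ee_rot: [0.0, 0.642, 0.766, 0.0]
contact_force: [0.2, 0.5, 0.3]
width: 0.0855
gripper_force: 0.3
```

```bash
python3 bar.py .057 28
```

```text
scene 764 Vcoords centre [-9.1 81.9] len 135.0 41.0 yaw 0.147
side 624 Vcoords centre [-4.  82.8] len 137.0 46.0 yaw 0.158
TCP V [-12.9 117.7] 3.9833 [ 0.6  1.1 -0.9]
```

apply_moves(
  steps=[-0.2, 0.8, 1.5, 0, -0.2, 0.8, 5, 0, 0, 0, 8.5, 7, 0.5, -1.5, 8.5, 14, 1.2, -3.4, 8.5, 21, 1.2, -3.4, 8.5, 28, 1.2, -3.4, 8.5, 35, 1.2, -3.4, 8.5, 42],
)

```text
clock: 4.65
position: [0.5691, -0.0222, 0.1215]
ee_rot: [0.0, 0.323, 0.947, 0.0]
contact_force: [0.4, -0.2, 0.2]
width: 0.0853
gripper_force: 0.0
```

apply_moves(
  steps=[0, 0, 0, 7, 0, 0, 0, 14, 0, 0, 0, 16.4, 0, 0, 0, 16.4],
)

```text
clock: 4.98
position: [0.569, -0.0218, 0.1214]
ee_rot: [-0.0, 0.187, 0.982, 0.0]
contact_force: [-0.2, -1.2, -1.2]
width: 0.0853
gripper_force: 0.0
```

```bash
python3 bar.py .057 28
python3 - <<'E'
from h import *
a=get_image("wrist")[:,:,::-1]; cv2.imwrite("pics/w2.png",a); print(get_state()["position"],get_state()["ee_rot"])
E
```

```text
scene 760 Vcoords centre [-8.7 77.5] len 136.0 39.0 yaw 0.154
side 610 Vcoords centre [-3.6 81.1] len 138.0 45.0 yaw 0.154
TCP V [-7.  82.7] 5.0833 [ 0.3  0.5 -0.4]
[ 0.56903116 -0.02180589  0.12143029] [-5.54180784e-05  1.87432682e-01  9.82277447e-01  6.51867008e-05]
```

View pics/w2.png

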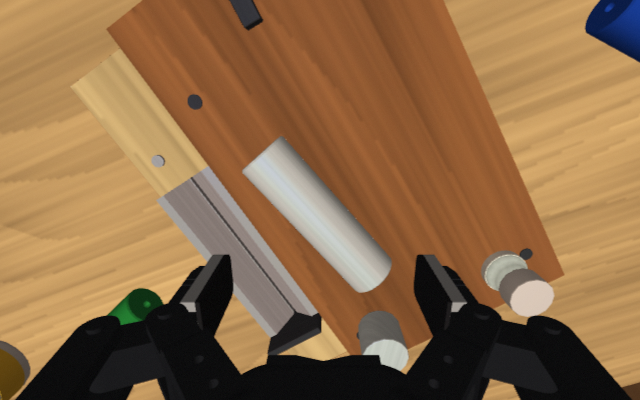

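The wrist view shows the bar running from (262,155) to (375,275), diagonal between the fingers. The V is at its lower left and the offcut at (380,340), clear of the fingers.

apply_moves(
  steps=[0.05, -0.2, -1.5, 0, 0.05, -0.3, -3, 0, 0.05, -0.3, -4.5, 0, 0.05, -0.3, -5.5, 0, 0.05, -0.3, -6.5, 0, 0.05, -0.3, -7.5, 0, 0.05, -0.3, -8.3, 0, 0.05, -0.3, -8.3, 0],
)

```text
clock: 5.8
position: [0.5685, -0.0247, 0.0368]
ee_rot: [-0.001, 0.187, 0.982, 0.0]
contact_force: [0.1, -0.4, -0.4]
width: 0.0856
gripper_force: 0.0
```

```bash
python3 bar.py .057 28
```

```text
scene 548 Vcoords centre [ 8.  80.4] len 102.0 40.0 yaw 0.148
side 225 Vcoords centre [33.1 86.9] len 63.0 43.0 yaw 0.175
TCP V [-6.9 79.6] 5.9 [ 0.6 -0.1  0.2]
```

apply_moves(
  steps=[0, 0, 0, -3, 0, 0, 0, -6, 0, 0, 0, -9, 0, 0, 0, -12, 0, 0, 0, -14, 0, 0, 0, -16, 0, 0, 0, -18, 0, 0, 0, -18],
)

```text
clock: 6.57
position: [0.5704, -0.025, 0.0394]
ee_rot: [0.001, 0.339, 0.941, 0.0]
contact_force: [0.7, 0.0, -0.3]
width: 0.0855
gripper_force: 0.0
```

```bash
python3 bar.py .057 28
python3 - <<'E'
import cv2,numpy as np
a=cv2.imread("pics/last_scene.png")[150:310,225:390]; b=cv2.imread("pics/last_side.png")[155:285,255:425]
f=lambda i,w:cv2.resize(i,(w,400),interpolation=cv2.INTER_CUBIC)
cv2.imwrite("pics/p2.png",np.hstack([f(a,400),f(b,400)]))
E
```

```text
scene 556 Vcoords centre [ 4.8 79.1] len 109.0 40.0 yaw 0.03
side 313 Vcoords centre [24.2 82.3] len 79.0 45.0 yaw 0.062
TCP V [-6.4 79.5] 6.6667 [ 0.  -0.2 -0.3]
```

View pics/p2.png

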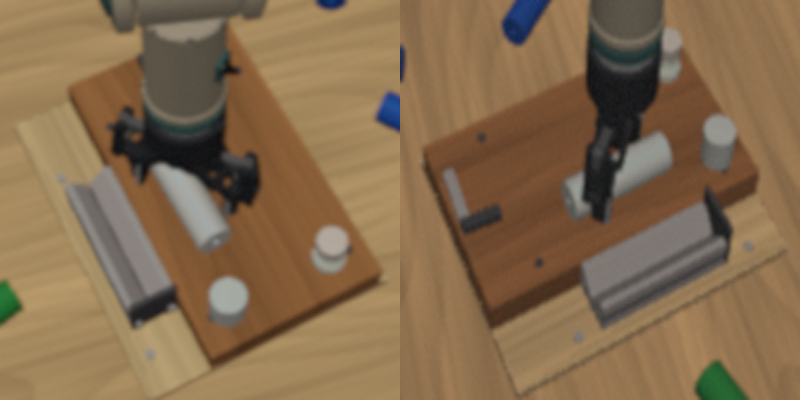

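The bar is straddled loosely and nearly parallel to the V. A little more turn, then release and lift.

apply_moves(
  steps=[0, 0, 0, -1.5, 0, 0, 0, -2.5, 0, 0, 0, 2, 0, 0, 0, 8, 0, 0, 3, 10, 0, 0, 6, 10, 0, 0, 8.5, 6, 0, 0, 8.5, -1],
)

```text
clock: 7.33
position: [0.5734, -0.0254, 0.1291]
ee_rot: [0.005, 0.348, 0.937, 0.001]
contact_force: [1.0, -0.4, 0.6]
width: 0.0855
gripper_force: 0.0
```

```bash
python3 bar.py .057 28
```

```text
scene 757 Vcoords centre [-8.6 78.3] len 136.0 39.0 yaw -0.011
side 633 Vcoords centre [-3.4 82.5] len 135.0 48.0 yaw 0.006
TCP V [-6.1 79.3] 7.4333 [ 0.2 -0.1 -0.3]
```

apply_moves(
  steps=[-0.2, 1, 0, -7, -0.4, 2.5, 0, -14, -0.8, 4.6, 0, -21, -0.8, 4.6, 0, -28, -0.8, 4.6, 0, -35, -0.8, 4.6, 0, -39.5, -0.8, 4.6, 0, -39.5, -0.8, 4.6, 0, -39.5],
)

```text
clock: 8.1
position: [0.5609, 0.0212, 0.1225]
ee_rot: [-0.001, 0.641, 0.767, -0.001]
contact_force: [-0.5, -0.2, -0.8]
width: 0.0857
gripper_force: 0.0
```

apply_moves(
  steps=[0.1, 0, -2, -0.4, 0.1, 0, -4, -0.4, 0.1, 0, -6, -0.4, 0.1, 0, -7.5, -0.4, 0.1, 0, -8.5, -0.4, 0.1, 0, -8.5, -0.4, 0.15, -0.3, -8.5, -0.4, 0.2, -0.6, -8.5, -0.4],
)

```text
clock: 8.77
position: [0.5644, 0.0149, 0.0392]
ee_rot: [0.001, 0.645, 0.764, 0.0]
contact_force: [0.2, 0.2, -0.3]
width: 0.0852
gripper_force: 0.0
```

apply_moves(
  steps=[0.05, -0.3, 0, 0, 0.1, -0.6, 0, 0, 0.15, -0.9, 0, 0, 0.2, -1.2, 0, 0, 0.26, -1.5, 0, 0, 0.31, -1.8, 0, 0, 0.36, -2.1, 0, 0, 0.41, -2.4, 0, 0],
)

```text
clock: 9.43
position: [0.5678, -0.0092, 0.0385]
ee_rot: [0.0, 0.646, 0.764, 0.0]
contact_force: [0.2, -0.6, 0.5]
width: 0.0855
gripper_force: 0.1
```

```bash
python3 bar.py .057 28
```

```text
scene 758 Vcoords centre [-8.6 65. ] len 137.0 40.0 yaw 0.002
side 633 Vcoords centre [-3.4 67.3] len 134.0 46.0 yaw -0.015
TCP V [-6.  95.2] 9.5333 [ 0.3 -0.2 -0.2]
```

apply_moves(
  steps=[0.05, -0.3, 0, 0, 0.12, -0.7, 0, 0, 0.19, -1.1, 0, 0, 0.26, -1.5, 0, 0, 0.33, -1.9, 0, 0, 0.4, -2.3, 0, 0, 0.47, -2.7, 0, 0, 0.52, -3.0, 0, 0],
)

```text
clock: 10.2
position: [0.5731, -0.0395, 0.0385]
ee_rot: [0.0, 0.646, 0.763, 0.0]
contact_force: [0.0, -0.3, -0.4]
width: 0.0856
gripper_force: 0.0
```

apply_moves(
  steps=[0.05, -0.3, 0, 0, 0.1, -0.6, 0, 0, 0.15, -0.9, 0, 0, 0.2, -1.2, 0, 0, 0.24, -1.4, 0, 0, 0.28, -1.6, 0, 0, 0.31, -1.8, 0, 0, 0.31, -1.8, 0, 0],
)

```text
clock: 10.87
position: [0.5762, -0.0573, 0.0385]
ee_rot: [0.0, 0.646, 0.763, 0.0]
contact_force: [0.8, 0.5, -0.3]
width: 0.0852
gripper_force: 0.0
```

```bash
python3 bar.py .05 -30
```

```text
scene 1255 Vcoords centre [-7.4 -2.4] len 162.0 56.0 yaw 0.004
side 958 Vcoords centre [-7.4 -3.3] len 161.0 54.0 yaw 0.003
TCP V [-6.1 47. ] 10.9667 [ 0.3 -0.3  0. ]
```

```bash
cat > crop.py <<'E'
import cv2,numpy as np,sys
a=cv2.imread("pics/last_scene.png")[190:300,225:335]; b=cv2.imread("pics/last_side.png")[195:285,310:410]
f=lambda i:cv2.resize(i,(400,400),interpolation=cv2.INTER_CUBIC)
cv2.imwrite(sys.argv[1],np.hstack([f(a),f(b)]))
E
python3 crop.py pics/p3.png
```

```text
(no output)
```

View pics/p3.png

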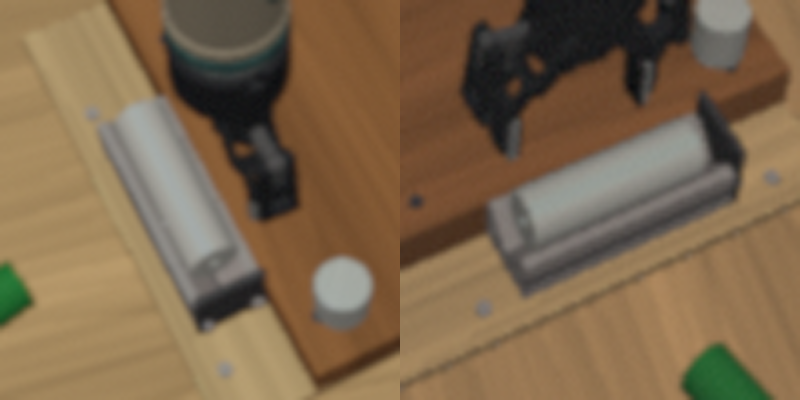

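The bar has dropped into the V, straight, with a gap of about 20 mm to the stop. Next I retreat, shut the jaw and go to the free end.

apply_moves(
  steps=[-0.17, 1, 1, 0, -0.17, 1, 4, 0, -0.17, 1, 8, 0, -2, -1, 9, 0, -5, -3, 9, 0, -9, -6.3, 9, 0, -9, -6.3, 9, 0, -9, -6.3, 9, 0],
  jaw=0,
)

```text
clock: 11.63
position: [0.4836, -0.1202, 0.1293]
ee_rot: [-0.0, 0.647, 0.763, -0.0]
contact_force: [0.3, 0.2, 0.3]
width: 0.0854
gripper_force: 0.0
```

apply_moves(
  steps=[0, 0, 0, 0, 0, 0, 0, 0, 0, 0, 0, 0, 0, 0, 0, 0, 0, 0, 0, 0, 0, 0, 0, 0, 0, 0, 0, 0, 0, 0, 0, 0],
  jaw=255,
  newtons=20,
)

```text
clock: 12.3
position: [0.4861, -0.1197, 0.1283]
ee_rot: [-0.0, 0.646, 0.764, 0.0]
contact_force: [-0.3, -0.4, -0.0]
width: 0.0002
gripper_force: 0.0
```

```bash
python3 bar.py .05 -30|tail -1
```

```text
TCP V [-105.5    0.3] 12.4 [ 0.2  0.4 -0.2]
```

apply_moves(
  steps=[0, 0, -2.5, 0, 0, 0, -5, 0, 0, 0, -7, 0, 0, 0, -8.1, 0, 0, 0, -8.1, 0, 0.5, 0.09, -8.1, 0, 1.0, 0.17, -8.1, 0, 1.5, 0.26, -8.1, 0],
)

```text
clock: 13.07
position: [0.5028, -0.1177, 0.0487]
ee_rot: [0.001, 0.646, 0.764, 0.001]
contact_force: [0.9, -0.3, 0.3]
width: -0.0001
gripper_force: 0.0
```

apply_moves(
  steps=[0.3, 0.05, 0, 0, 0.6, 0.1, 0, 0, 0.9, 0.16, 0, 0, 1.2, 0.21, 0, 0, 1.5, 0.26, 0, 0, 1.8, 0.31, 0, 0, 2.1, 0.36, 0, 0, 2.1, 0.36, 0, 0],
)

```text
clock: 13.73
position: [0.5227, -0.1136, 0.0475]
ee_rot: [0.0, 0.646, 0.764, 0.0]
contact_force: [0.1, -0.6, -0.3]
width: 0.0
gripper_force: 0.0
```

```bash
python3 bar.py .05 -30|tail -1; python3 crop.py pics/p4.png
```

```text
TCP V [-68.6   0.1] 13.8333 [0.3 0.1 0. ]
```

View pics/p4.png

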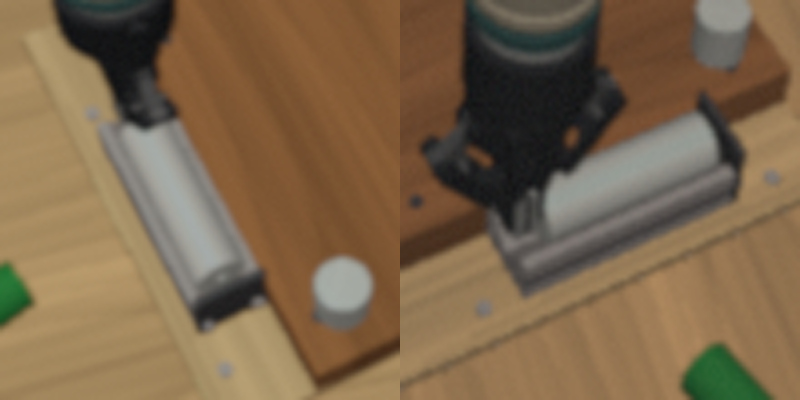

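The bar has moved along, with a few mm left to the stop. I'll push gently until the force rises.

apply_moves(
  steps=[0.1, 0.02, 0, 0, 0.2, 0.03, 0, 0, 0.3, 0.05, 0, 0, 0.4, 0.07, 0, 0, 0.5, 0.09, 0, 0, 0.5, 0.09, 0, 0],
)

```text
clock: 14.33
position: [0.5272, -0.1127, 0.0475]
ee_rot: [0.0, 0.646, 0.764, 0.0]
contact_force: [-0.9, 0.6, 0.1]
width: 0.0004
gripper_force: 0.2
```

apply_moves(
  steps=[0.06, 0.01, 0, 0, 0.12, 0.02, 0, 0, 0.18, 0.03, 0, 0, 0.2, 0.03, 0, 0],
)

```text
clock: 14.67
position: [0.5291, -0.1124, 0.0475]
ee_rot: [0.0, 0.646, 0.764, 0.0]
contact_force: [-1.0, 0.8, -0.2]
width: 0.0001
gripper_force: 0.5
```

apply_moves(
  steps=[0.05, 0.01, 0, 0, 0.1, 0.02, 0, 0, 0.15, 0.03, 0, 0, 0.15, 0.03, 0, 0],
)

```text
clock: 15.0
position: [0.5307, -0.1122, 0.0475]
ee_rot: [0.0, 0.646, 0.764, 0.0]
contact_force: [-1.0, 0.1, 0.2]
width: -0.0002
gripper_force: 0.3
```

Run:
```python
from h import *
C=np.array([.5535,.0123]); a=.171; Rm=np.array([[np.cos(a),-np.sin(a)],[np.sin(a),np.cos(a)]]); Vm=C+Rm@[.0165,-.119]
# brightness profile along the bar's top line, to find where bright bar turns to dark stop
for n in("scene","side"):
    g=cv2.cvtColor(get_image(n),cv2.COLOR_RGB2GRAY).astype(np.float32)
    xs=np.arange(50,92,2)
    P=np.array([proj(n,[*(Vm+Rm@[x/1000,0]),.0645]) for x in xs],np.float32)
    print(n,dict(zip(xs.tolist(),cv2.remap(g,P[:,:1],P[:,1:],cv2.INTER_LINEAR).ravel().round().astype(int).tolist())))
```

```text
scene {50: 167, 52: 168, 54: 168, 56: 169, 58: 168, 60: 168, 62: 169, 64: 168, 66: 168, 68: 165, 70: 158, 72: 140, 74: 116, 76: 91, 78: 73, 80: 60, 82: 48, 84: 38, 86: 33, 88: 31, 90: 32}
side {50: 152, 52: 152, 54: 153, 56: 153, 58: 152, 60: 152, 62: 151, 64: 153, 66: 152, 68: 148, 70: 136, 72: 111, 74: 82, 76: 62, 78: 57, 80: 60, 82: 60, 84: 59, 86: 58, 88: 60, 90: 61}
```

Almost there, about 1–3 mm left. I'll keep going until it touches.

apply_moves(
  steps=[0.05, 0.01, 0, 0, 0.1, 0.02, 0, 0, 0.15, 0.03, 0, 0, 0.15, 0.03, 0, 0],
)

```text
clock: 15.43
position: [0.5321, -0.1119, 0.0475]
ee_rot: [0.0, 0.646, 0.764, -0.0]
contact_force: [-1.9, -0.3, 1.1]
width: 0.0001
gripper_force: 0.5
```

apply_moves(
  steps=[0.05, 0.01, 0, 0, 0.1, 0.02, 0, 0, 0.1, 0.02, 0, 0],
)

```text
clock: 15.68
position: [0.5322, -0.1118, 0.0474]
ee_rot: [-0.001, 0.646, 0.764, -0.001]
contact_force: [-4.4, -1.7, 0.5]
width: 0.0001
gripper_force: 2.0
```

apply_moves(
  steps=[0.05, 0.01, 0, 0, 0.1, 0.02, 0, 0, 0.1, 0.02, 0, 0, 0.1, 0.02, 0, 0],
)

```text
clock: 16.02
position: [0.5321, -0.1116, 0.0472]
ee_rot: [-0.001, 0.645, 0.764, -0.001]
contact_force: [-5.2, -2.1, 2.0]
width: -0.0001
gripper_force: 3.1
```

The tool has stalled against rising force at the expected position, so the bar is home. Backing off straight along the V, then lifting.

apply_moves(
  steps=[-0.5, -0.09, 0, 0, -1.2, -0.2, 0, 0, -2.5, -0.43, 0, 0, -4, -0.7, 0, 0, -4, -0.7, 4, 0, -4, -0.7, 8, 0, -4, -0.7, 10, 0, -4, -0.7, 10, 0],
)

```text
clock: 16.68
position: [0.4979, -0.1198, 0.1528]
ee_rot: [0.006, 0.646, 0.763, 0.003]
contact_force: [0.9, -0.3, -0.3]
width: -0.0001
gripper_force: 0.0
```

Run:
```python
from h import *
C=np.array([.5535,.0123]); a=.171; Rm=np.array([[np.cos(a),-np.sin(a)],[np.sin(a),np.cos(a)]]); Vm=C+Rm@[.0165,-.119]
for n in("scene","side"):
    im=get_image(n); g=cv2.cvtColor(im,cv2.COLOR_RGB2GRAY).astype(np.float32)
    for xs in (np.arange(66,90,2),np.arange(-56,-32,2)):
        P=np.array([proj(n,[*(Vm+Rm@[x/1000,0]),.0645]) for x in xs],np.float32)
        print(n,dict(zip(xs.tolist(),cv2.remap(g,P[:,:1],P[:,1:],cv2.INTER_LINEAR).ravel().astype(int).tolist())))
    d=cv2.absdiff(im,cv2.cvtColor(cv2.imread(f"pics/{n}0.png"),cv2.COLOR_BGR2RGB)).max(2)>45
    k,l,st,ce=cv2.connectedComponentsWithStats(d.astype(np.uint8)); print("changed",[s.tolist() for s in st[1:] if s[4]>12])
print(get_state()["position"])
```

```text
scene {66: 168, 68: 167, 70: 164, 72: 153, 74: 131, 76: 104, 78: 78, 80: 61, 82: 48, 84: 38, 86: 33, 88: 32}
scene {-56: 139, -54: 135, -52: 134, -50: 135, -48: 140, -46: 149, -44: 159, -42: 165, -40: 167, -38: 167, -36: 167, -34: 167}
changed [[206, 0, 8, 8, 37], [260, 0, 22, 48, 487], [277, 0, 61, 69, 2358], [443, 0, 6, 6, 30], [478, 0, 7, 6, 32], [236, 2, 4, 6, 16], [213, 7, 3, 11, 20], [192, 20, 81, 80, 1218], [216, 20, 11, 29, 128], [257, 43, 13, 7, 47], [227, 46, 39, 35, 1052], [218, 99, 47, 95, 2705], [300, 193, 40, 43, 677], [261, 227, 24, 42, 267]]
side {66: 151, 68: 150, 70: 146, 72: 130, 74: 104, 76: 76, 78: 62, 80: 59, 82: 60, 84: 59, 86: 57, 88: 59}
side {-56: 101, -54: 88, -52: 85, -50: 89, -48: 101, -46: 124, -44: 140, -42: 148, -40: 152, -38: 151, -36: 151, -34: 151}
changed [[98, 0, 23, 15, 249], [138, 0, 11, 15, 85], [184, 0, 70, 45, 1940], [120, 3, 16, 23, 129], [97, 5, 23, 38, 62], [150, 5, 24, 5, 62], [152, 12, 34, 20, 420], [142, 16, 14, 30, 236], [110, 18, 21, 22, 286], [99, 21, 16, 21, 192], [266, 31, 8, 9, 45], [256, 37, 6, 4, 21], [205, 38, 22, 29, 352], [274, 38, 30, 13, 110], [182, 40, 28, 32, 202], [234, 42, 12, 15, 90], [212, 49, 148, 118, 3490], [103, 51, 17, 9, 41], [105, 52, 40, 26, 712], [350, 70, 12, 8, 60], [107, 72, 46, 100, 3313], [325, 77, 8, 4, 13], [0, 84, 72, 173, 3651], [330, 116, 5, 8, 24], [335, 127, 8, 6, 30], [314, 138, 12, 20, 116], [99, 160, 67, 51, 987], [304, 161, 56, 64, 1911], [138, 212, 15, 35, 337], [124, 216, 8, 24, 55], [384, 219, 9, 13, 82], [117, 226, 6, 12, 31], [66, 248, 19, 6, 76], [89, 251, 29, 23, 370], [132, 252, 7, 8, 21], [64, 255, 36, 22, 317]]
[ 0.49476296 -0.11858063  0.14846006]
```

```bash
python3 -c "
from rig import *
print(sign_off())"
```

```text
the job is handed in; nothing more can be done
None
```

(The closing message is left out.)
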